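# Set aside the resin bottle with the loose cap

### The job

Three resin bottles stand in the plywood rack, and the cap of one of them is not screwed home: it stands up off the shoulder with the grey neck showing beneath it. Take that cap from above and, with the bottle still standing in its pocket, gently twist it about an eighth of a turn, either way and never more than a quarter turn, to prove it loose. Then set that bottle aside for rework: stand it upright in the empty steel tray without dropping it, let go, and leave the other two bottles standing in the rack.

Things in the scene. Friction and masses are not known exactly. Their poses are not given: they have to be found in the camera images.
- loose_bottle: The bottle to test: square white bottle, 52 x 52 mm, round black cap standing off the shoulder, 114 mm tall in all (the others 98). Above its underside: shoulder top 70 mm, grey neck (32 mm across) 70 to 86, cap (40 mm across) 86 to 114. Origin on its axis 57 mm up (cap centre 43 mm above it); z up, x and y square to its sides. 0.3 kg. Stands upright in any one of the rack's three pockets.
- loose_cap (a joint): Turn of that bottle's cap on the bottle, rad, 0 at the start, positive anticlockwise from above. Turns both ways against slight friction (0.02 N m), does not rise or come off when turned or lifted: the bottle can be carried by its cap.
- tight_a: Another bottle, cap (40 mm across, 28 tall) screwed down on the shoulder: 98 mm tall, origin on its axis half-way up. Stays in the rack: a fixed plywood strip, three square pockets in a row 95 mm apart, floor 6 mm above the table, walls 14 mm higher, 2 mm play all round, so bottles cannot turn in them.
- tight_b: The third bottle, just like tight_a: 98 mm tall, origin on its axis half-way up. Stays in the rack.
- tray_floor (a point): Centre of the inner floor of the rework tray, a low square open steel tray fixed to the table, 160 x 160 mm outside, walls 5 mm thick and 22 mm high above the table, floor 5 mm above the table. x and y along its sides, z up.

How it is judged (in metres and radians):
On the way:
1. the loose cap is twisted by more than 0.4 rad either way while its bottle still stands upright in its pocket (within 15 mm of its start) ((value of joint loose_cap above 0.4 rad or value of joint loose_cap below -0.4 rad) and distance of loose_bottle from where it was at the start of the episode below 0.015 m and angle between loose_bottle's own z axis and vertical below 0.17 rad), for 0.1 s.
At the end, for the whole second after the job is handed in: The loose-capped bottle stands at rest and upright (within 0.1 rad) on the floor of the tray (origin within 55 mm of the tray's centre along each of its sides, 47 to 67 mm above its floor), released; the other two bottles stand in their pockets (within 20 mm of their starts and 0.17 rad of upright) (x of loose_bottle in the frame of tray_floor between -0.055 and 0.055 m and y of loose_bottle in the frame of tray_floor between -0.055 and 0.055 m and z of loose_bottle in the frame of tray_floor between 0.047 and 0.067 m and angle between loose_bottle's own z axis and vertical below 0.1 rad and linear speed of loose_bottle below 0.02 m/s and distance of each of tight_a, tight_b from where it was at the start of the episode below 0.02 m and angle between each of tight_a, tight_b's own z axis and vertical below 0.17 rad); the robot touches nothing.
It fails at once if the cap is twisted by more than a quarter turn (1.75 rad, with allowance) (value of joint loose_cap above 1.75 rad or value of joint loose_cap below -1.75 rad).
It fails at once if the bottle is dropped: out of the fingers with its origin more than 0.11 m above the table (underside 53 mm up) (height (world z) of loose_bottle above 0.11 m and contact force between loose_bottle and the fingers below 0.01 N).
It fails at once if another bottle is lifted or pushed from its pocket (60 mm) or tipped (0.5 rad) (distance of any of tight_a, tight_b from where it was at the start of the episode above 0.06 m or angle between any of tight_a, tight_b's own z axis and vertical above 0.5 rad).
It also fails if it takes over 45 s, if anything falls off the work surface, if the arm or the gripper's body presses on something with over 40 N, if the wrist force passes 120 N, or if a joint passes its speed limit or range.

### The arm

A 6-joint arm with a two-finger parallel gripper is mounted at the origin on the work surface. World frame = base frame: x ahead of the robot, y to its left, z up, the work surface at z = 0. Lengths are in mm, angles in rad, forces in N, time in s.
With the tool pointing down it reaches from about 325 to 900 mm from the base axis. Payload 3.5 kg.
Tool frame: the origin (TCP) lies at the very end of the fingers, on their centre line; the grasp point (between the pads) lies 19 mm behind it; y points along the fingers, z is the direction in which the jaws open and shut, and the axes are right-handed (so a half turn about y gives the same grasp; the last joint's range is limited). The gripper opens to 85 mm and grips with 20 to 120 N. Pads are 22 mm wide; open, the fingers measure 114 mm over their backs; the gripper's body (76 mm by 85 mm) begins 54 mm behind the grasp point. The pads swing forward as they close: fully open they stand 13 mm farther back than shut.
Start: joints at [1.026, 0.276, -0.026, 1.268, 0, 1.467], TCP at [267.235, 564.984, 231.313] pointing down, gripper open.
Joint ranges: [-3.12, 3.12], [-0.85, 1.88], [-1.08, 1.24], [-1.95, 2.15], [-1.57, 1.53], [-3.14, 3.14]. Speed limits (rad/s): [2.57, 2.57, 3.14, 3.14, 3.14, 3.14].

### API

Orientations are given as a unit quaternion [w, x, y, z].
In Python, from cell import * gives the robot as it stands.
- The arm moves only by the tool servo_tool, never from a script. Its arguments are lists of equal length, an entry for each row: "delta_pos": the shift along the tool's x, y, z in cm, a list of three; "twist": the turn, a rotation vector about the tool's x, y, z in rad, a list of three; "gripper": the finger opening in cm, from 0 to 8.54. A call has 1 to 8 rows; each row shifts and turns the commanded pose from where the row before left it, along the tool's axes as they then stand; what a row does not reach is not made up. A row lasts 1/8 s, in which the tool goes at most 62.5 mm and 10.7 degrees, less where a joint would pass 70% of its speed; a pose out of reach is approached as far as the arm can. A call with a gripper value outside its range is refused whole. The fingers move at their own pace and stop on an object; "force" is the grip in N (left out, the last holds). Time passes only in rows, so rows that do not move let the fingers close. It gives the time, the measured TCP pose, the force and the opening at its end, in the units of the state.
- read_state(): the state, without advancing time (a new reading comes with each control period).
- camera(name): name is "scene" or "side" or "wrist"; returns the picture (400x640x3 uint8, blue, green, red); there is no depth.
- camera_params(name): a dict with "fx", "fy", "cx", "cy" (pixels), "R" (3x3) and "t" (3): a world point X has camera coordinates R X + t; the wrist camera has in their place "tool_from_camera" (4x4, takes a point from camera to tool coordinates, whose origin is the TCP and whose axes are the tool frame's). Camera axes: x right, y down, z forward; pixel columns grow to the right and rows downward; lengths in mm; the calibration is good to about 2 mm. A picture is of the moment at which its call begins: read the wrist's pose just before it. camera_params takes no time and is no camera call.
- job_done(): hands the job in, once; it reports no verdict.
Trained networks look in the newest picture that a camera, given by its name, has taken for a name from the list of things; names that differ only in an ending like _2 or _b are one class to them, and where a whole thing is asked for, a point or a joint stands for the part that bears it (a point fixed in the world has none). Each returns a list of dicts, best first, with "p" (0 to 1); they miss things now and then, are a little off and sometimes report something else, mostly with a low value. They report only what shows in the picture. A call takes as long as a camera call.
- look_for(camera, thing): "box" ([left, top, right, bottom] in pixels, round what is visible of it).
- silhouettes(camera, thing): "pixels" (400x640 bool, what is visible of it) and "box" ([left, top, right, bottom] in pixels, round what is visible of it).
- pinpoint(camera, thing): "xy" ([column, row] in pixels: a listed point, or the origin of a listed thing).
The state is a dict: "t": time; "joints": joint angles; "qvel": joint speeds; "tau": joint torques, N m; "ee_pos": TCP position; "eef_rot": TCP orientation; "contact_force": force on the tool from outside, world axes, zero at the start; "ft_torque": the same for the moment, N m; "finger_gap": finger opening in mm.
Only numpy, scipy, OpenCV 4.12 (cv2) and the standard library are available. Lean on these libraries where they do the work, as an engineer would, in place of code of your own. Each camera call takes 0.05 s, during which the arm holds its last target.

## Working session

There is one attempt and no reset: what is moved stays moved. The work goes in short steps, Python scripts to look and compute and a tool call to move; the robot and the scene stay as the last step left them, time stands still between calls to the robot, and variables do not carry over. Pictures are saved under pics/ and viewed, and the job is handed in when it is done.

Besides the shell and the picture viewer there is one more tool, called as name(argument=value, ...) on one line, values as JSON. servo_tool: Moves the arm, as the interface text tells. Its arguments: {"type":"object","properties":{"delta_pos":{"type":"array","items":{"type":"array","items":{"type":"number"}}},"twist":{"type":"array","items":{"type":"array","items":{"type":"number"}}},"gripper":{"type":"array","items":{"type":"number"}},"force":{"type":"number"}},"required":["delta_pos","twist","gripper"]}

```bash
mkdir -p pics; ls
python3 - <<'E'
from cell import *
import cv2
s=read_state();print({k:s[k] for k in('t','ee_pos','eef_rot','finger_gap','contact_force')})
for c in('scene','side','wrist'):
    cv2.imwrite(f'pics/{c}0.png',camera(c))
    for th in('loose_bottle','tight_a','tray_floor','loose_cap'):
        for f in(look_for,pinpoint):
            try:
                print(c,th,[(round(d['p'],2),[round(float(v)) for v in d.get('box',d.get('xy'))]) for d in f(c,th)][:4])
            except Exception as e: print(c,th,f.__name__,e)
    print(camera_params(c))
E
```

```text
pics
{'t': 0.0, 'ee_pos': array([266.83300398, 564.30658587, 230.14861679]), 'eef_rot': array([-0.68917488,  0.6906661 , -0.1552017 ,  0.15469568]), 'finger_gap': 85.23168914103832, 'contact_force': array([-0.11480852, -0.20902942,  0.75830144])}
scene loose_bottle [(0.64, [416, 176, 446, 224])]
scene loose_bottle [(0.62, [431, 201])]
scene tight_a [(0.82, [380, 190, 412, 231]), (0.75, [346, 201, 373, 242])]
scene tight_a [(0.89, [395, 212]), (0.74, [360, 218])]
scene tray_floor [(0.68, [421, 175, 448, 196]), (0.62, [165, 200, 253, 262])]
scene tray_floor [(0.68, [207, 231])]
scene loose_cap [(0.66, [424, 176, 444, 196])]
scene loose_cap call it knows: loose_bottle, tight, tray_floor
{'fx': 514.4040677540016, 'fy': 514.4040677540016, 'cx': 321.47887153061635, 'cy': 199.92846398685302, 'R': array([[ 0.23800487,  0.97109077,  0.01834123],
       [ 0.55249899, -0.11983288, -0.8248545 ],
       [-0.79881071,  0.2064529 , -0.56504748]]), 't': array([-116.74898244, -231.06073582, 1658.24422855])}
side loose_bottle [(0.63, [243, 118, 273, 169]), (0.48, [282, 285, 408, 400])]
side loose_bott
[... 618 characters left out ...]
408,  239.41134337,  784.13873371])}
wrist loose_bottle []
wrist loose_bottle []
wrist tight_a []
wrist tight_a []
wrist tray_floor []
wrist tray_floor []
wrist loose_cap []
wrist loose_cap call it knows: loose_bottle, tight, tray_floor
{'fx': 308.3730356579125, 'fy': 308.3730356579125, 'cx': 316.01985248996453, 'cy': 202.9035165490599, 'tool_from_camera': array([[-9.03446778e-04,  9.57722343e-01,  2.87692714e-01,
        -7.36351888e+01],
       [-4.48801698e-05, -2.87692870e-01,  9.57722721e-01,
        -1.42638885e+02],
       [ 9.99999591e-01,  8.52339809e-04,  3.02897938e-04,
        -1.20029594e-01],
       [ 0.00000000e+00,  0.00000000e+00,  0.00000000e+00,
         1.00000000e+00]])}
```

View pics/scene0.png

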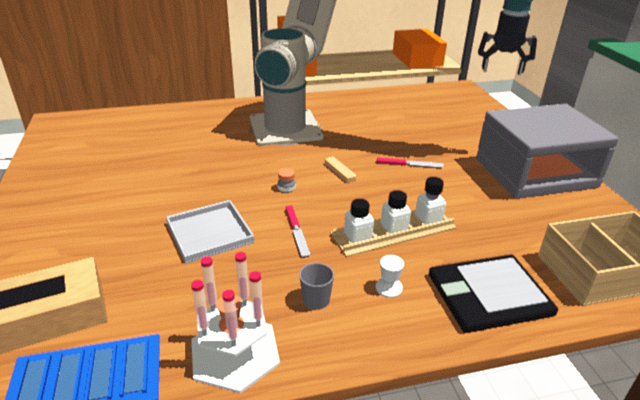

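View pics/side0.png

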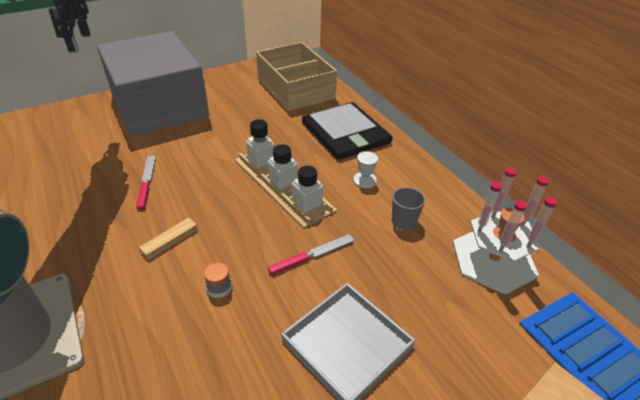

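```bash
cat > h.py <<'E'
import numpy as np, cv2
from cell import *
from scipy.spatial.transform import Rotation as Ro
def tri(a,b):
    P=[]
    for c in('scene','side'):
        p=camera_params(c);K=np.array([[p['fx'],0,p['cx']],[0,p['fy'],p['cy']],[0,0,1]])
        P.append(K@np.c_[p['R'],p['t']])
    X=cv2.triangulatePoints(P[0],P[1],np.array(a,float).reshape(2,1),np.array(b,float).reshape(2,1))
    return (X[:3]/X[3]).ravel()
def onz(c,xy,z):
    p=camera_params(c)
    d=p['R'].T@np.array([(xy[0]-p['cx'])/p['fx'],(xy[1]-p['cy'])/p['fy'],1]);o=-p['R'].T@p['t']
    return o+d*(z-o[2])/d[2]
def RT(s=None):
    s=s or read_state();q=s['eef_rot'];return Ro.from_quat([q[1],q[2],q[3],q[0]]).as_matrix()
def wr(xy,z,s):
    p=camera_params('wrist');T=p['tool_from_camera'];R=RT(s)
    d=R@T[:3,:3]@np.array([(xy[0]-p['cx'])/p['fx'],(xy[1]-p['cy'])/p['fy'],1]);o=R@T[:3,3]+s['ee_pos']
    return o+d*(z-o[2])/d[2]
E
python3 - <<'E'
from h import *
np.set_printoptions(precision=1,suppress=True)
print(RT())
for n,a,b,z in(('loose',(431,201),(259,140),63),('t1',(395,212),(283,169),55),('t2',(360,218),(306,191),55),('tray',(207,231),(347,342),5)):
    print(n,tri(a,b),onz('scene',a,z),onz('side',b,z))
E
```

```text
[[ 0.9 -0.   0.4]
 [-0.4 -0.   0.9]
 [ 0.  -1.  -0. ]]
loose [571.8 247.5  67.8] [570.3 246.3  63. ] [575.2 261.8  63. ]
t1 [583.6 150.3  52.8] [583.8 151.5  55. ] [582.  143.6  55. ]
t2 [593.7  60.4  55.1] [588.9  65.1  55. ] [593.   52.9  55. ]
tray [ 499.3 -275.3    7.8] [ 496.9 -277.     5. ] [ 499.9 -271.8    5. ]
```

Run:
```python
from h import *
np.set_printoptions(precision=1,suppress=True)
a=cv2.imread('pics/scene0.png')[165:255,325:465];b=cv2.imread('pics/side0.png')[110:230,225:345]
cv2.imwrite('pics/crop.png',np.hstack([cv2.resize(a,(560,480),interpolation=cv2.INTER_CUBIC)[:, :400][:, :],cv2.resize(b,(400,480),interpolation=cv2.INTER_CUBIC)])[:,:800] if 0 else np.hstack([cv2.resize(a,(400,300)),cv2.resize(b,(300,300))]))
# grey box top corners
for p,q in(((484,113),(104,45)),((484,113),(204,80)),((573,106),(186,35)),((610,140),(204,80))): print(tri(p,q))
s=read_state();R=RT(s)
print(R.round(4)); print(R.T@(np.array([572,249,230])-s['ee_pos']))
```

```text
[320.3 516.1 199.9]
[490.9 382.4 217.4]
[520.6 602.6 230.4]
[566.7 699.3 106.8]
[[ 0.9 -0.   0.4]
 [-0.4 -0.   0.9]
 [ 0.  -1.  -0. ]]
[ 410.6    1.3 -155.3]
```

View pics/crop.png

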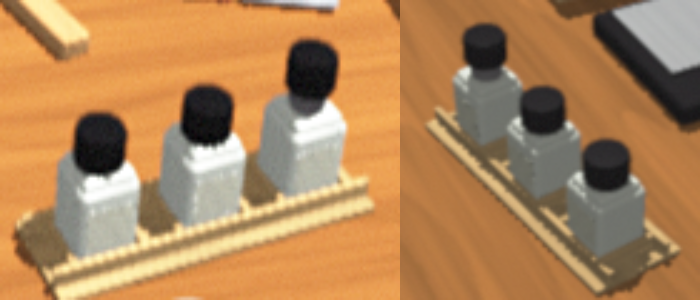

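```bash
python3 - <<'E'
from h import *
np.set_printoptions(precision=1,suppress=True)
for p,q in(((484,113),(123,97)),((513,150),(204,80)),((566,107),(98,45)),((611,141),(180,35))): print(tri(p,q))
E
python3 -c "
import cv2;a=cv2.imread('pics/scene0.png')[90:200,470:630];b=cv2.imread('pics/side0.png')[25:145,80:230]
import numpy as np;cv2.imwrite('pics/c2.png',np.hstack([cv2.resize(a,(400,300)),cv2.resize(b,(375,300))]))"
```

```text
[318.7 498.7 140.8]
[517.9 472.3 141.8]
[314.5 767.2 147.8]
[537.7 735.6 151.8]
```

View pics/c2.png

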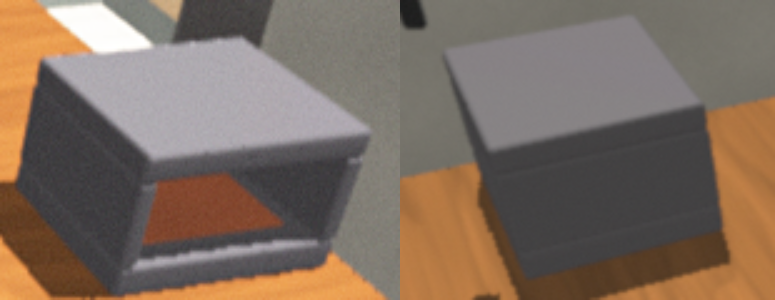

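The crop shows the grey neck under the cap of the bottle at scene (431,201), which is the +y end. The box beside the start pose tops out near 145 mm, so moving at z=230 clears it.

servo_tool(delta_pos=[[2.6,0,-1.0],[5.5,0,-2.1],[5.5,0,-2.1],[5.5,0,-2.1],[5.5,0,-2.1],[5.5,0,-2.1],[5.5,0,-2.1],[5.3,0,-1.9]], twist=[[0,0,0],[0,0,0],[0,0,0],[0,0,0],[0,0,0],[0,0,0],[0,0,0],[0,0,0]], gripper=[8.5,8.5,8.5,8.5,8.5,8.5,8.5,8.5], force=40)

```text
t: 2.2
ee_pos: [572.0, 248.4, 231.5]
eef_rot: [0.69, -0.69, 0.155, -0.155]
contact_force: [1.1, 1.2, -0.3]
finger_gap: 85.1
```

servo_tool(delta_pos=[[0,0,0],[0,0,0],[0,0,0],[0,0,0],[0,0,0],[0,0,0],[0,0,0],[0,0,0]], twist=[[0,0.15,0],[0,0.15,0],[0,0.15,0],[0,0.15,0],[0,0.15,0],[0,0.15,0],[0,0.14,0],[0,0,0]], gripper=[8.5,8.5,8.5,8.5,8.5,8.5,8.5,8.5])

```text
t: 3.2
ee_pos: [570.7, 250.0, 231.3]
eef_rot: [-0.522, 0.522, -0.477, 0.477]
contact_force: [0.1, 0.1, -0.7]
finger_gap: 85.0
```

```bash
cat > look.py <<'E'
from h import *
import sys
np.set_printoptions(precision=2,suppress=True)
n=sys.argv[1]
s=read_state();R=RT(s)
print('t',s['t'],'ee',s['ee_pos'],'F',s['contact_force'],'gap',s['finger_gap'],'q',s['joints']);print(R)
for c in('wrist','scene','side'):
    im=camera(c);cv2.imwrite(f'pics/{c}{n}.png',im)
    if c=='wrist':
        for th in('loose_bottle','tight_a','tray_floor'):
            for d in pinpoint(c,th):
                z={'loose_bottle':63,'tight_a':55,'tray_floor':5}[th]
                print(th,d['p'],d['xy'],wr(d['xy'],z,s))
        for d in look_for(c,'loose_cap'): print('cap',d)
E
python3 look.py 1
```

```text
t 3.2 ee [570.66 249.98 231.29] F [ 0.09  0.05 -0.68] gap 85.04120946997611 q [ 0.31  0.27 -0.03  1.27  0.    1.79]
[[ 0.09 -0.    1.  ]
 [-1.   -0.    0.09]
 [ 0.   -1.   -0.  ]]
loose_bottle 0.87 [319.2, 184.1] [573.65 250.56  63.  ]
tight_a 0.91 [326.0, 333.4] [600.15  61.07  55.  ]
tight_a 0.89 [319.3, 261.5] [582.61 158.28  55.  ]
cap {'box': [297.4, 176.3, 339.1, 225.0], 'p': 0.97}
```

View pics/wrist1.png

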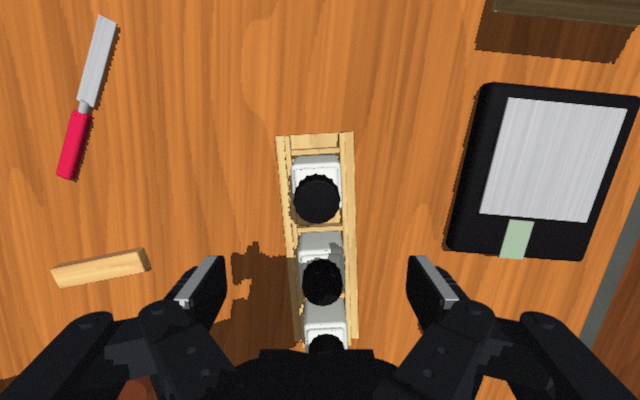

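Run:
```python
from h import *
np.set_printoptions(precision=1,suppress=True)
s=read_state()
im=cv2.imread('pics/wrist1.png');cv2.imwrite('pics/c3.png',cv2.resize(im[140:310,260:380],None,fx=3.5,fy=3.5))
for v in(196,198,200): print(wr((317,v),120,s))
print('tight',wr((322.5,281),104,s))
```

```text
[570.9 253.3 120. ]
[571.1 251.5 120. ]
[571.2 249.7 120. ]
tight [584.7 162.6 104. ]
```

View pics/c3.png

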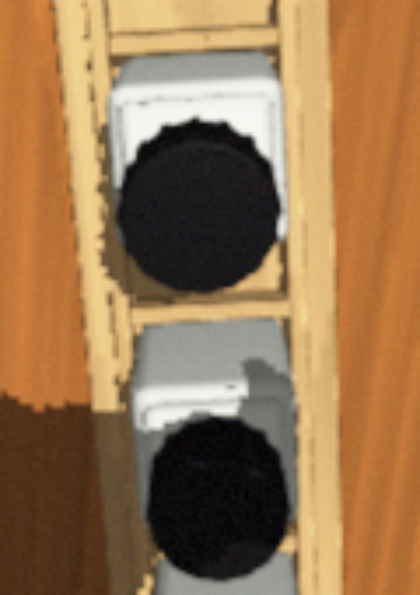

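The cap disc is centred at about (317,201), i.e. roughly (571, 249.5), almost directly under the TCP. I'll descend, then close.

servo_tool(delta_pos=[[0,2.5,0],[0,3.0,0.05],[0,3.0,0],[0,2.0,0],[0,1.5,0],[0,1.2,0],[0,0.9,0],[0,0.4,0]], twist=[[0,0,0],[0,0,0],[0,0,0],[0,0,0],[0,0,0],[0,0,0],[0,0,0],[0,0,0]], gripper=[8.5,8.5,8.5,8.5,8.5,8.5,8.5,8.5])

```text
t: 4.55
ee_pos: [571.2, 250.0, 86.0]
eef_rot: [-0.522, 0.522, -0.477, 0.477]
contact_force: [-0.0, -1.3, 0.6]
finger_gap: 85.2
```

servo_tool(delta_pos=[[0,0,0],[0,0,0],[0,0,0],[0,0,0],[0,0,0],[0,0,0],[0,0,0],[0,0,0]], twist=[[0,0,0],[0,0,0],[0,0,0],[0,0,0],[0,0,0],[0,0,0],[0,0,0],[0,0,0]], gripper=[6,5,4.5,3.8,3.6,3.6,3.6,3.6], force=40)

```text
t: 5.55
ee_pos: [571.4, 250.1, 86.9]
eef_rot: [0.522, -0.522, 0.477, -0.477]
contact_force: [-1.6, 0.1, 5.1]
finger_gap: 38.9
```

```bash
python3 look.py 2
```

```text
t 5.55 ee [571.37 250.13  86.92] F [-1.65  0.08  5.1 ] gap 38.88891152004434 q [ 0.31  0.38 -0.2   0.99  0.    1.79]
[[ 0.09  0.    1.  ]
 [-1.    0.    0.09]
 [-0.   -1.    0.  ]]
loose_bottle 0.59 [317.1, 241.3] [571.59 249.94  63.  ]
tight_a 0.85 [322.7, 362.7] [584.22 155.1   55.  ]
cap {'box': [272.4, 233.7, 364.4, 344.7], 'p': 0.88}
```

View pics/wrist2.png

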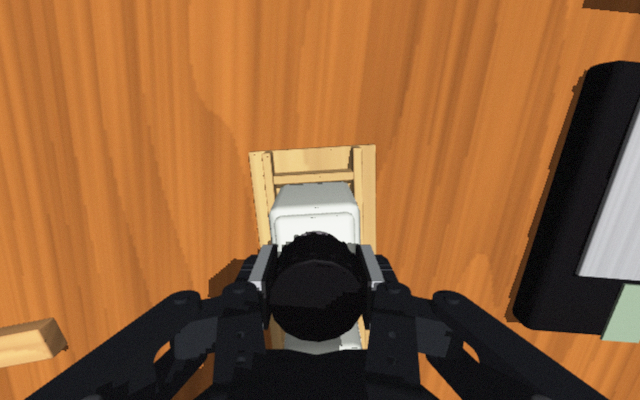

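View pics/side2.png

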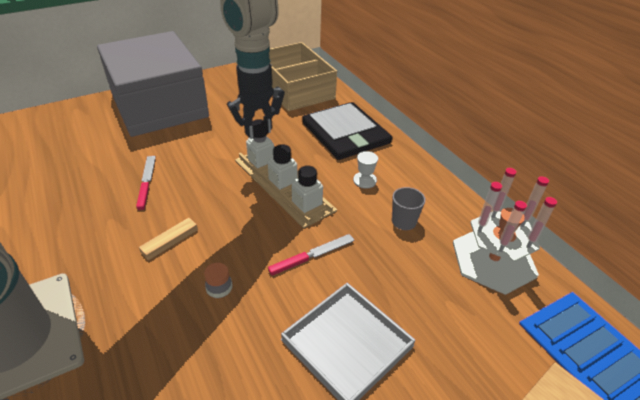

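The jaws are on the cap (gap 38.9 mm) and the wrist picture shows the pads either side of it. Now I'll twist by 0.7 rad.

servo_tool(delta_pos=[[0,0,0],[0,0,0],[0,0,0],[0,0,0],[0,0,0],[0,0,0],[0,0,0],[0,0,0]], twist=[[0,-0.1,0],[0,-0.1,0],[0,-0.1,0],[0,-0.1,0],[0,-0.1,0],[0,-0.1,0],[0,-0.1,0],[0,0,0]], gripper=[3.6,3.6,3.6,3.6,3.6,3.6,3.6,3.6])

```text
t: 6.9
ee_pos: [570.4, 249.6, 87.1]
eef_rot: [-0.653, 0.654, -0.27, 0.269]
contact_force: [-4.4, -1.4, 8.3]
finger_gap: 38.9
```

servo_tool(delta_pos=[[0,0,0],[0,0,0],[0,0,0]], twist=[[0,0,0],[0,0,0],[0,0,0]], gripper=[3.6,3.6,3.6])

```text
t: 7.28
ee_pos: [570.4, 249.6, 87.0]
eef_rot: [-0.653, 0.654, -0.27, 0.269]
contact_force: [-4.1, -1.7, 7.9]
finger_gap: 39.3
```

```bash
python3 look.py 3
```

```text
t 7.275 ee [570.41 249.59  87.03] F [-4.07 -1.69  7.9 ] gap 39.283088017080054 q [ 0.31  0.38 -0.2   0.99 -0.    1.09]
[[ 0.71 -0.    0.7 ]
 [-0.7  -0.    0.71]
 [-0.   -1.   -0.  ]]
loose_bottle 0.76 [319.6, 243.0] [572.47 250.14  63.  ]
cap {'box': [271.0, 233.1, 365.7, 343.9], 'p': 0.95}
```

View pics/wrist3.png

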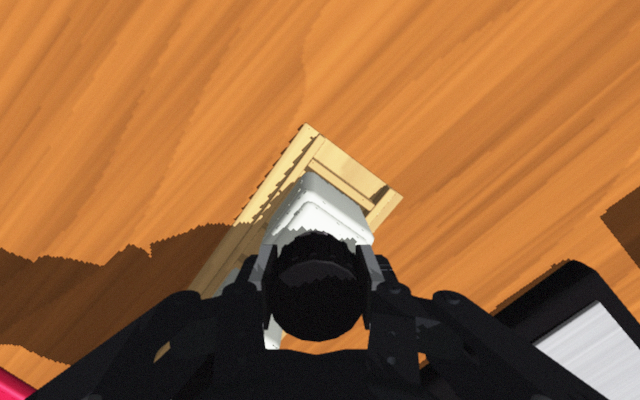

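Run:
```python
import cv2,numpy as np
a=[cv2.imread(f'pics/wrist{i}.png')[225:345,255:380] for i in(2,3)]
a=[cv2.convertScaleAbs(cv2.resize(x,(390,375),interpolation=cv2.INTER_CUBIC),alpha=3,beta=0) for x in a]
cv2.imwrite('pics/c4.png',np.hstack(a))
```

```text
(no output)
```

View pics/c4.png

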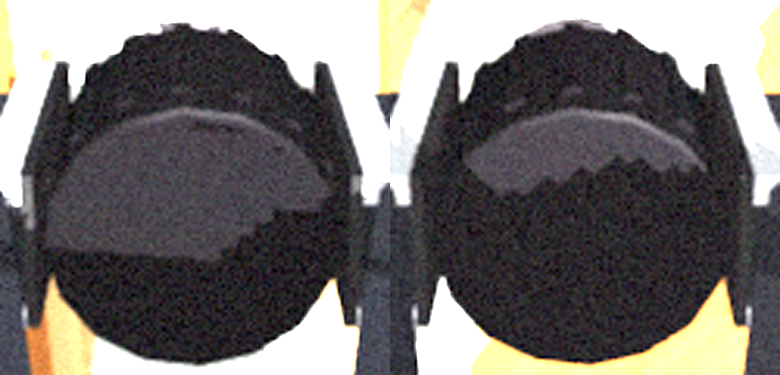

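The flutes sit at the same place relative to the pads before and after, so the cap turned with the jaws by about 0.7 rad. Next I'll lift straight up.

servo_tool(delta_pos=[[0,-0.4,0],[0,-1.0,0],[0,-1.6,0],[0,-2.4,0],[0,-3.0,0],[0,-3.0,0],[0,-2.4,0],[0,-1.2,0]], twist=[[0,0,0],[0,0,0],[0,0,0],[0,0,0],[0,0,0],[0,0,0],[0,0,0],[0,0,0]], gripper=[3.6,3.6,3.6,3.6,3.6,3.6,3.6,3.6])

```text
t: 8.62
ee_pos: [572.3, 250.4, 239.0]
eef_rot: [0.655, -0.653, 0.268, -0.27]
contact_force: [1.4, -0.2, -3.4]
finger_gap: 39.1
```

```bash
python3 look.py 4
python3 - <<'E'
from h import *
np.set_printoptions(precision=1,suppress=True)
for c in('scene','side'):
    camera(c);
    for d in pinpoint(c,'tray_floor'): print(c,d['p'],d['xy'],onz(c,d['xy'],5))
    m=silhouettes(c,'tray_floor')
    for d in m[:2]:
        cs,_=cv2.findContours(d['pixels'].astype('uint8'),0,2);q=max(cs,key=cv2.contourArea)
        M=cv2.moments(q);print(d['p'],d['box'],M['m10']/M['m00'],M['m01']/M['m00'],'corners',[onz(c,p,22) for p in cv2.approxPolyDP(q,8,True)[:,0]])
s=read_state();print(RT(s).T@(np.array([499,-275,s['ee_pos'][2]])-s['ee_pos']))
E
```

```text
t 8.625 ee [572.27 250.4  239.  ] F [ 1.39 -0.2  -3.38] gap 39.08577242113823 q [ 0.31  0.27 -0.02  1.28 -0.    1.09]
[[ 0.71  0.    0.7 ]
 [-0.7   0.    0.71]
 [ 0.   -1.    0.  ]]
loose_bottle 0.58 [319.7, 242.6] [624.54 205.08  63.  ]
tight_a 0.88 [260.7, 246.4] [582.55 151.01  55.  ]
tight_a 0.68 [224.4, 305.8] [604.77  60.44  55.  ]
tray_floor 0.81 [42.0, 374.2] [ 500.43 -266.16    5.  ]
cap {'box': [270.1, 234.3, 359.9, 342.6], 'p': 0.74}
scene 0.8 [205.1, 232.4] [ 501.3 -281.6    5. ]
0.71 [165.6, 204.7, 254.0, 259.7] 208.81606281993936 230.21922369663534 corners [array([ 409.5, -214. ,   22. ]), array([ 444.4, -367.3,   22. ]), array([ 617.4, -325.9,   22. ]), array([ 581.5, -179.6,   22. ])]
side 0.64 [347.9, 341.1] [ 502.2 -271.1    5. ]
0.91 [281.2, 284.4, 408.8, 400.0] 347.1182239277477 343.1742155551679 corners [array([ 552.9, -176.8,   22. ]), array([ 400.2, -221.8,   22. ]), array([ 431.6, -354.4,   22. ]), array([ 459.6, -369.3,   22. ]), array([ 593.1, -328.3,   22. ])]
[ 318.8    0.2 -423.3]
```

```bash
python3 -c "
import cv2,numpy as np;cv2.imwrite('pics/c5.png',np.hstack([cv2.imread('pics/scene4.png')[100:280,120:480],cv2.imread('pics/side4.png')[30:210,180:480]]))"
```

```text
(no output)
```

View pics/c5.png

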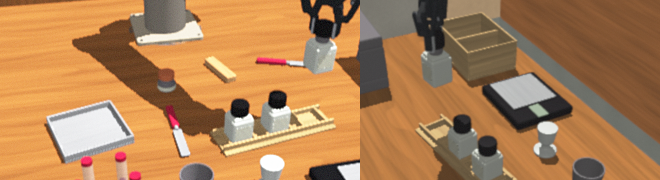

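The bottle is hanging upright from its cap, and the load reads −3.4 N against about 3 N of weight. Both cameras put the tray centre near (500, −274). I'll carry it over at this height.

servo_tool(delta_pos=[[1.2,0,-1.6],[2.4,0,-3.2],[3,0,-4],[3,0,-4],[3,0,-4],[3,0,-4],[3,0,-4],[3,0,-4]], twist=[[0,0,0],[0,0,0],[0,0,0],[0,0,0],[0,0,0],[0,0,0],[0,0,0],[0,0,0]], gripper=[3.6,3.6,3.6,3.6,3.6,3.6,3.6,3.6])

```text
t: 10.28
ee_pos: [520.5, -108.8, 236.6]
eef_rot: [-0.654, 0.654, -0.269, 0.27]
contact_force: [0.7, -0.7, -2.9]
finger_gap: 39.0
```

servo_tool(delta_pos=[[3,0,-4],[3,0,-4],[2.1,0,-2.7],[1.5,0,-2.0],[0.7,0,-0.8],[0,0,0],[0,0,0],[0,0,0]], twist=[[0,0,0],[0,0,0],[0,0,0],[0,0,0],[0,0,0],[0,0,0],[0,0,0],[0,0,0]], gripper=[3.6,3.6,3.6,3.6,3.6,3.6,3.6,3.6])

```text
t: 11.28
ee_pos: [499.6, -273.9, 236.3]
eef_rot: [0.654, -0.654, 0.269, -0.269]
contact_force: [0.6, -0.2, -3.4]
finger_gap: 38.8
```

```bash
python3 look.py 5;python3 -c "
import cv2,numpy as np;cv2.imwrite('pics/c6.png',np.hstack([cv2.imread('pics/scene5.png')[100:340,120:480],cv2.imread('pics/side5.png')[160:400,180:580]]))"
```

```text
t 11.275 ee [ 499.62 -273.89  236.33] F [ 0.58 -0.18 -3.39] gap 38.80710423086113 q [-0.61  0.18 -0.14  1.25  0.    0.17]
[[ 0.71 -0.    0.7 ]
 [-0.7   0.    0.71]
 [-0.   -1.    0.  ]]
loose_bottle 0.92 [318.3, 245.0] [ 551.33 -321.58   63.  ]
tray_floor 0.67 [321.5, 169.1] [ 501.03 -265.93    5.  ]
tray_floor 0.23 [316.8, 245.9] [ 569.99 -342.09    5.  ]
cap {'box': [270.3, 233.8, 364.0, 343.0], 'p': 0.87}
```

View pics/wrist5.png

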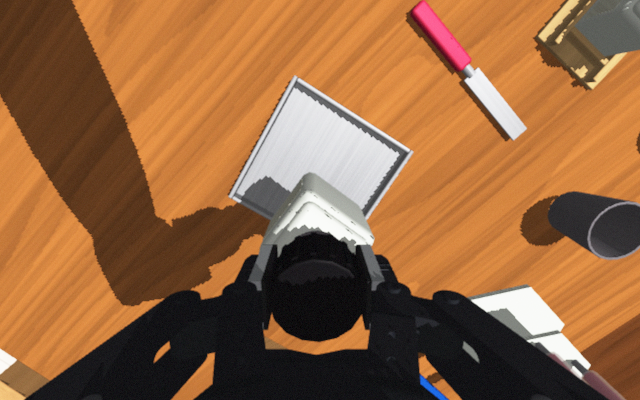

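View pics/c6.png

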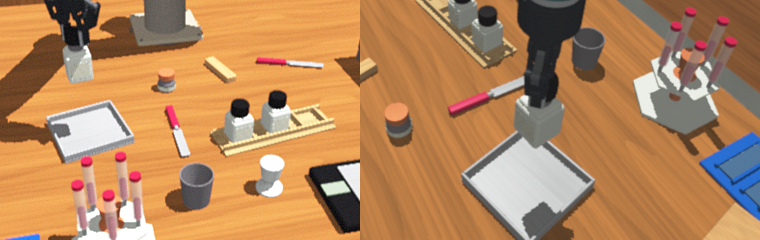

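The bottle hangs upright over the tray. It should touch down with the TCP near z≈86, so I'll descend to about 91 first.

servo_tool(delta_pos=[[0,1.5,0],[0,3,0],[0,3,0],[0,2.5,0],[0,2,0],[0,1.4,0],[0,0.7,0],[0,0.4,0]], twist=[[0,0,0],[0,0,0],[0,0,0],[0,0,0],[0,0,0],[0,0,0],[0,0,0],[0,0,0]], gripper=[3.6,3.6,3.6,3.6,3.6,3.6,3.6,3.6])

```text
t: 12.62
ee_pos: [499.7, -275.1, 91.2]
eef_rot: [-0.654, 0.654, -0.269, 0.27]
contact_force: [-0.4, 0.6, -3.1]
finger_gap: 39.1
```

servo_tool(delta_pos=[[0,0.2,0],[0,0.1,0],[0,0,0],[0,0,0]], twist=[[0,0,0],[0,0,0],[0,0,0],[0,0,0]], gripper=[3.6,3.6,3.6,3.6])

```text
t: 13.12
ee_pos: [499.7, -275.0, 88.6]
eef_rot: [-0.654, 0.654, -0.269, 0.27]
contact_force: [0.1, -0.1, -3.9]
finger_gap: 39.0
```

servo_tool(delta_pos=[[0,0.1,0],[0,0.1,0],[0,0,0]], twist=[[0,0,0],[0,0,0],[0,0,0]], gripper=[3.6,3.6,3.6])

```text
t: 13.5
ee_pos: [499.4, -274.8, 86.2]
eef_rot: [0.654, -0.654, 0.27, -0.269]
contact_force: [-1.0, -0.6, -3.7]
finger_gap: 39.1
```

servo_tool(delta_pos=[[0,0.1,0],[0,0,0],[0,0,0]], twist=[[0,0,0],[0,0,0],[0,0,0]], gripper=[3.6,3.6,3.6])

```text
t: 13.88
ee_pos: [499.7, -275.1, 86.0]
eef_rot: [-0.654, 0.654, -0.269, 0.27]
contact_force: [-2.4, 1.0, 3.2]
finger_gap: 38.7
```

```bash
python3 look.py 6;python3 -c "
import cv2,numpy as np;cv2.imwrite('pics/c7.png',np.hstack([cv2.imread('pics/scene6.png')[100:340,120:480],cv2.imread('pics/side6.png')[160:400,180:580]]))"
```

```text
t 13.875 ee [ 499.71 -275.1    85.98] F [-2.44  1.04  3.22] gap 38.733502904896184 q [-0.62  0.3  -0.33  0.95 -0.    0.17]
[[ 0.71  0.    0.7 ]
 [-0.7  -0.    0.71]
 [ 0.   -1.   -0.  ]]
loose_bottle 0.78 [317.9, 243.0] [ 500.78 -274.92   63.  ]
cap {'box': [271.8, 230.8, 362.8, 343.2], 'p': 0.9}
```

View pics/c7.png

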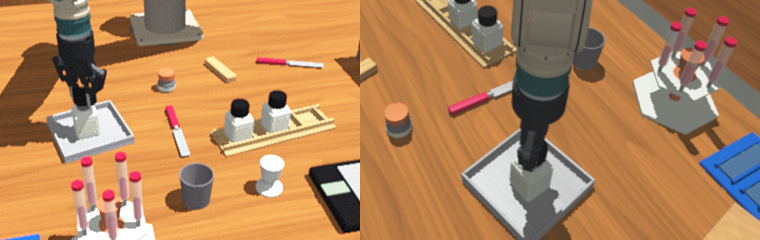

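The force has changed sign to +3.2 N and the TCP is at z=86, so the bottle is standing on the tray floor. I'll release and rise.

servo_tool(delta_pos=[[0,0,0],[0,0,0],[0,0,0],[0,0,0],[0,0,0],[0,0,0],[0,0,0],[0,0,0]], twist=[[0,0,0],[0,0,0],[0,0,0],[0,0,0],[0,0,0],[0,0,0],[0,0,0],[0,0,0]], gripper=[4.5,5.5,6.5,7.5,8.5,8.5,8.5,8.5])

```text
t: 15.22
ee_pos: [499.5, -274.9, 85.3]
eef_rot: [0.654, -0.654, 0.269, -0.269]
contact_force: [-0.5, -0.5, 0.6]
finger_gap: 84.6
```

servo_tool(delta_pos=[[0,-0.8,0],[0,-1.5,0],[0,-2.5,0],[0,-3,0],[0,-3,0],[0,-2.5,0],[0,-1.5,0],[0,0,0]], twist=[[0,0,0],[0,0,0],[0,0,0],[0,0,0],[0,0,0],[0,0,0],[0,0,0],[0,0,0]], gripper=[8.5,8.5,8.5,8.5,8.5,8.5,8.5,8.5])

```text
t: 16.23
ee_pos: [500.4, -275.5, 235.1]
eef_rot: [-0.654, 0.654, -0.268, 0.271]
contact_force: [-0.5, -0.0, -0.8]
finger_gap: 85.0
```

```bash
python3 look.py 7;python3 - <<'E'
from h import *
np.set_printoptions(precision=1,suppress=True)
r={}
for c in('scene','side'):
    camera(c);r[c]=[pinpoint(c,t) for t in('loose_bottle','tight_a')]
    print(c,[[(round(d['p'],2),d['xy'],onz(c,d['xy'],62 if i==0 else 55)) for d in l] for i,l in enumerate(r[c])])
if r['scene'][0] and r['side'][0]: print(tri(r['scene'][0][0]['xy'],r['side'][0][0]['xy']))
cv2.imwrite('pics/c8.png',np.hstack([cv2.imread('pics/scene7.png')[100:340,120:480],cv2.imread('pics/side7.png')[160:400,180:580]]))
E
```

```text
t 16.225 ee [ 500.39 -275.5   235.13] F [-0.52 -0.02 -0.82] gap 84.97652148434024 q [-0.62  0.18 -0.14  1.25  0.    0.17]
[[ 0.71  0.    0.7 ]
 [-0.7  -0.    0.71]
 [ 0.   -1.    0.  ]]
loose_bottle 0.86 [317.0, 181.7] [ 499.96 -273.69   63.  ]
cap {'box': [294.5, 175.6, 338.7, 220.4], 'p': 0.89}
scene [[(0.67, [204.4, 215.0], array([ 511.9, -277.6,   62. ]))], [(0.83, [396.6, 210.5], array([579. , 157.3,  55. ])), (0.61, [360.7, 221.7], array([602.6,  62.5,  55. ]))]]
side [[(0.86, [350.2, 326.5], array([ 498.1, -277.3,   62. ]))], [(0.96, [281.9, 168.7], array([580.3, 145.7,  55. ])), (0.64, [308.9, 187.2], array([604.4,  61. ,  55. ])), (0.39, [351.8, 328.5], array([ 501.2, -278.2,   55. ]))]]
[ 501.1 -276.2   55.3]
```

View pics/c8.png

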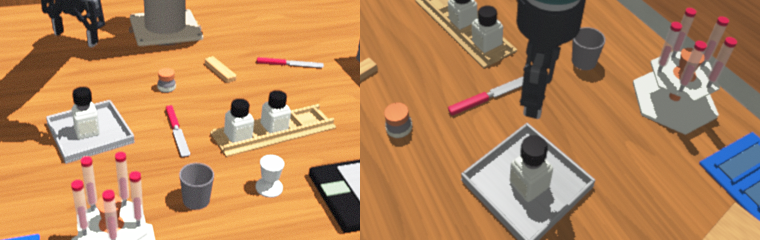

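View pics/wrist7.png

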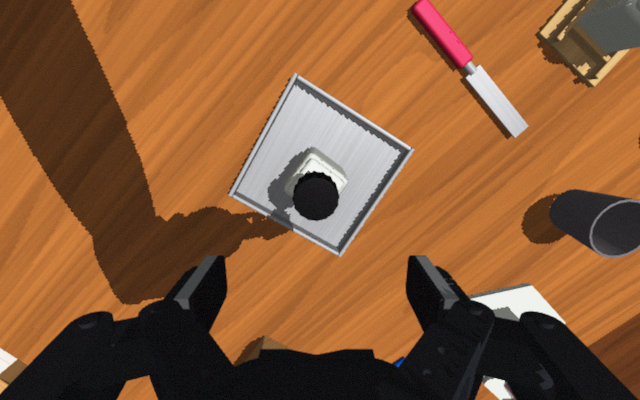

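The bottle stands upright near the middle of the tray, the jaws are clear of it, and the other two bottles are still in their pockets. Handing in.

```bash
python3 -c "
from cell import *
print(job_done())"
```

```text
the job is handed in; nothing more can be done
None
```

The loose-capped bottle was the one at the +y end of the rack, and it now stands upright in the rework tray; the job is handed in with no verdict reported. I gripped its cap from above at 40 N and turned it about 0.7 rad anticlockwise with the bottle still in its pocket. I then carried it by the cap, set it on the tray floor and let go, finishing at about 16 s on the robot's clock.

**Last checks**
- **Tray bottle:** the cameras put it about 5 mm or less from the tray centre I measured, near (500, −274). The scene camera alone reads up to 12 mm off in x, still well inside the 55 mm limit.
- **Touchdown:** the force turned from −3.7 N to +3.2 N at the expected height before I released.
- **Other bottles:** both stand in their pockets in the pictures. Their measured positions scatter by about 15 mm between views because of camera error, and the pictures show no sign that they moved.
- **Robot:** the jaws are open, well above the bottle and touching nothing.

I could not read the cap joint directly. That it turned is inferred from the commanded and measured wrist turn, and from the cap's flutes staying in place relative to the pads.

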